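Clamp the jam jar and unscrew its cap

ROBOT

A 6-joint arm with a two-finger parallel gripper is mounted at the origin on a cart in front of the work surface, level with it; the furniture and walls round the work are solid. World frame = base frame: x ahead of the robot, y to its left, z up, the work surface at z = 0. Lengths are in m, angles in rad, forces in N, time in s.
With the tool pointing down it reaches from about 0.35 to 0.95 m from the base axis. Payload 17.4 kg.
Tool frame: the origin (TCP) lies at the very end of the fingers, on their centre line; the grasp point (between the pads) lies 19 mm behind it; z points along the fingers, y is the line along which they close (so a half turn about z gives the same grasp; the last joint's range is limited). The gripper opens to 93 mm and grips with 3 to 60 N. Pads are 15 mm wide; open, the fingers measure 128 mm over their backs; the gripper's body (75 mm by 188 mm) begins 65 mm behind the grasp point.
Start: joints at [-1.155, 0.116, 1.442, -0, 1.584, -0.038], TCP at [0.296, -0.607, 0.219] pointing down, gripper open.
Joint ranges: [-2.83, 2.83], [-0.83, 2.19], [0.07, 2.5], [-1.14, 4.28], [0.01, 3], [-2.97, 2.97]. Speed limits (rad/s): [1.89, 1.89, 2.22, 3.14, 3.14, 3.14].

INTERFACE

Orientations are given as a 3x3 rotation matrix whose columns are the frame's x, y, z axes.
In Python, from plant import manip gives the robot as it stands. The module is installed in compiled form; this text tells all that it offers.
- The arm moves only by the shell command python3 -m handwheel 'ROWS' [FORCE]. ROWS is JSON, a list of rows, each an object with "travel": the shift along the tool's x, y, z in cm, a list of three; "dr": the turn, a rotation vector about the tool's x, y, z in degrees, a list of three; "gripper": the closure, from -1 (fully open) to 1 (shut), so that 0 is half open. In form: [{"travel": [tx, ty, tz], "dr": [rx, ry, rz], "gripper": gripper}, ...]. A call has 1 to 10 rows; each row shifts and turns the commanded pose from where the row before left it, along the tool's axes as they then stand; what a row does not reach is not made up. A row lasts 1/12 s, in which the tool goes at most 41.7 mm and 7.16 degrees, less where a joint would pass 70% of its speed; a pose out of reach is approached as far as the arm can. A call is refused whole if a number of a shift passes 4.17 or a number of a turn 7.16, either way. A call with a gripper value outside its range is refused whole. The fingers move at their own pace and stop on an object; FORCE is the grip in N (left out, the last holds). Time passes only in rows, so rows that do not move let the fingers close. It gives the time, the measured TCP pose, the force, the opening and the grip force at its end, in the units of the state.
- manip.state(): the state, without advancing time (a new reading comes with each control period).
- manip.grab_frame(name): name is "scene" or "top" or "wrist"; returns a dict with "pixels" (384x512x3 uint8, red, green, blue), "range_z" (384x512 float32, m along the optical axis (not along the pixel's ray), 0 where there is no reading), "intrinsics" (3x3 intrinsics, pixels), "R" (3x3) and "t" (3): a world point X has camera coordinates R X + t. Camera axes: x right, y down, z forward; pixel columns grow to the right and rows downward; lengths in m; the calibration is good to about 2 mm. A picture is of the moment at which its call begins.
- manip.finish_job(): hands the job in; it is judged then, once.
Trained networks look in a picture, given as the dict that the camera call returned (one of the last four; its "shot" number tells which), for a name from the list of things; names that differ only in an ending like _2 or _b are one class to them, and where a whole thing is asked for, a point or a joint stands for the part that bears it (a point fixed in the world has none). Each returns a list of dicts, best first, with "score" (0 to 1); they miss things now and then, are a little off and sometimes report something else, mostly with a low value. They report only what shows in the picture. A call takes as long as a camera call.
- manip.look_for(picture, target): "location" ([column, row] in pixels, amid what is visible of it).
- manip.regions_of(picture, target): "mask" (384x512 bool, what is visible of it) and "location" ([column, row] in pixels, amid what is visible of it).
- manip.spot_point(picture, target): "location" ([column, row] in pixels: a listed point, or the origin of a listed thing).
The state is a dict: "time": time; "joint_positions": joint angles; "joint_velocities": joint speeds; "tau": joint torques, N m; "position": TCP position; "tcp_rot": TCP orientation; "force": force on the tool from outside, world axes, zero at the start; "torque": the same for the moment, N m; "grip_width": opening from 0.0 (shut) to 1.0 (fully open); "grasp_force": force on a finger pad.
Only numpy, scipy, OpenCV 4.12 (cv2) and the standard library are available. Lean on these libraries where they do the work, as an engineer would, in place of code of your own. Each camera call takes 0.05 s, during which the arm holds its last target. There are 200 camera calls.

TASK

Open the jam jar for breakfast: first turn the clamp's red-handled collar clockwise (seen from above) until the handle is at the red locked mark, so that the jaws grip the jar. Then unscrew the tight yellow cap anticlockwise until its thread lets go, lift it straight up and finish while still holding it level just above the mouth of the jar, within about four centimetres and not touching it. Leave the collar locked and the jar standing in the clamp, and do not disturb the teaspoon, the lemon or the salt shaker.

Things in the scene. Friction and masses are not known exactly. Their poses are not given: they have to be found in the camera images.
- clamp_axis (a point): point on the upright axis of the jar clamp, 40 mm above the worktop, level with the collar's top. The clamp is fixed: grey round foot 176 mm across and 8 mm thick, white body 104 mm across, three jaws, and on top a dark steel collar 114 mm across with a red handle. Two radial strips on the foot mark the handle's places: white (open), red (locked)
- collar (a joint): angle of the lock collar, rad: 0 with the handle over the white open mark, 1.05 over the red locked mark (0.95 and more counts as locked), stop at 1.15. Grows clockwise seen from above. It stays where it is left; turning takes about 0.4 to 0.7 N m, most near the mark, where the jaws squeeze the jar. Starts between 0 and 0.3
- collar_handle (a point): middle of the red upright handle of the collar, 46 mm above the worktop and 77 mm from the clamp's axis; the handle is 14 mm wide along the arc, 20 mm radially and reaches from 28 to 64 mm above the worktop, with all sides free
- jar_rim (a point): centre of the mouth of the jam jar, on its axis, z up. Its x axis, both ways, passes over the two white stripes on the jar's side, which mark the two gaps of the thread
- cap_center (a point): middle of the yellow ribbed screw cap, 62 mm across, 18 mm high, its top 9 mm above this point, z up; at the start this point is about 4.5 mm below the jar's rim. Two black marks on its top lie on its x axis, both ways, over its two thread lugs
- teaspoon_center (a point): steel teaspoon 138 mm long lying to the right, bystander; its middle
- lemon_center (a point): yellow lemon, 83 mm long, behind the clamp to the right, bystander; its middle
- salt_shaker_center (a point): glass salt shaker with a grey top, 44 mm across and 90 mm tall, on the right, bystander; its middle
- jar: glass jar of dark red jam, 60 mm across, mouth 48 mm across and 92.5 mm above the jar's foot; origin at the centre of its foot, 8 mm above the worktop. It stands loose in the clamp: until clamped it turns with the cap
- cap: the cap; origin at its lower edge; 50 g. Turned anticlockwise (0.3 to 0.8 N m: grip firmly, 40 N) its lugs leave the thread after 1.1 to 1.8 rad and a sprung seal lifts it about 2 mm. It lifts off freely from 0.45 rad before to 0.45 rad past the place where its x axis lines up with the jar's (either way round); further on it meets a stop

How it is judged:
On the way, in this order (a step that is already met when the one before it is completed fails the run):
1. the collar is turned to the red locked mark while the cap is still on (value of joint collar above 0.95 rad and z of cap_center in the frame of jar_rim below 0 m), for 0.2 s.
2. the cap is off the thread and clear above the jar, the jar still standing in the clamp (z of cap_center in the frame of jar_rim above 0.012 m and horizontal distance between cap_center and jar_rim below 0.02 m and value of joint collar above 0.95 rad), for 0.2 s.
At the end, for the whole second after the job is handed in: The fingers hold the cap still and level (0.25 rad), its lower edge 3 to 46 mm above the jar's rim, its centre within 20 mm of the jar's axis, not touching the jar; the collar is locked (0.95 rad or more); the jar stands upright in the clamp, lifted 5 mm at most (all of step 2 and z of cap_center in the frame of jar_rim below 0.055 m and angle between cap_center's own z axis and vertical below 0.25 rad and contact force between the fingers and cap above 1 N and contact force between cap and jar below 0.2 N and linear speed of cap below 0.02 m/s and horizontal distance between jar_rim and clamp_axis below 0.008 m and z of jar_rim in the frame of clamp_axis below 0.066 m and angle between jar_rim's own z axis and vertical below 0.1 rad); the arm keeps its last pose, push and grip.
It fails at once if the jar is pulled up out of the clamp or tipped (z of jar_rim in the frame of clamp_axis above 0.0705 m or angle between jar_rim's own z axis and vertical above 0.2 rad).
It fails at once if a bystander is pushed about (distance of any of teaspoon_center, lemon_center, salt_shaker_center from where it was at the start of the episode above 0.025 m).
It also fails if it takes over 72 s, if anything falls off the work surface, if the arm or the gripper's body presses on something with over 40 N, if the wrist force passes 120 N, or if a joint passes its speed limit or range.

## Working session

There is one attempt and no reset: what is moved stays moved. The work goes in short steps, Python scripts to look and compute and a shell command to move; the robot and the scene stay as the last step left them, time stands still between calls to the robot, and variables do not carry over. Pictures are saved under pics/ and viewed, at most 10 in all, crops included, and the job is handed in when it is done.

```bash
mkdir -p pics; cat > h.py <<'E'
import numpy as np, cv2
from plant import manip
def px2w(f,uv,z=None):
    K=np.array(f["intrinsics"]);R=np.array(f["R"]);t=np.array(f["t"]).ravel()
    d=R.T@np.linalg.inv(K)@np.array([uv[0],uv[1],1.]);c=-R.T@t
    if z is None:
        return c+d*f["range_z"][int(round(uv[1])),int(round(uv[0]))]
    return c+d*(z-c[2])/d[2]
def save(f,n,crop=None,s=1):
    im=f["pixels"][:,:,::-1]
    if crop: im=im[crop[1]:crop[3],crop[0]:crop[2]]
    cv2.imwrite("pics/"+n,cv2.resize(im,None,fx=s,fy=s,interpolation=cv2.INTER_CUBIC))
E
python3 - <<'E'
from h import *
np.set_printoptions(precision=4,suppress=True)
s=manip.state();print(s["time"],s["tcp_rot"],s["grip_width"])
Z=dict(clamp_axis=.04,collar_handle=.046,jar_rim=.1005,cap_center=.096,teaspoon_center=.005,lemon_center=.025,salt_shaker_center=.045)
for n in ["top","scene"]:
    f=manip.grab_frame(n)
    c=-np.array(f["R"]).T@np.array(f["t"]).ravel();print(n,c)
    for k,z in Z.items():
        for r in manip.spot_point(f,k)[:2]:
            print(k,r["location"],round(r["score"],2),px2w(f,r["location"],z),px2w(f,r["location"]))
    save(f,n+".png",s=1.5)
E
```

```text
0.0 [[ 0.8988  0.4384 -0.0005]
 [ 0.4384 -0.8988  0.0011]
 [ 0.     -0.0012 -1.    ]] 1.0002992937470434
top [ 0.3507 -0.041   1.0589]
clamp_axis [223.6, 207.4] 0.74 [0.5515 0.0107 0.04  ] [0.5381 0.0072 0.1082]
collar_handle [232.3, 237.1] 0.92 [ 0.4778 -0.0051  0.046 ] [ 0.4758 -0.0057  0.0623]
jar_rim [217.2, 204.0] 0.39 [0.5486 0.0215 0.1005] [0.5474 0.0211 0.1063]
cap_center [215.7, 204.9] 0.71 [0.5477 0.0253 0.096 ] [0.5456 0.0246 0.1065]
teaspoon_center [321.8, 251.9] 0.84 [ 0.4289 -0.2174  0.005 ] [ 0.4293 -0.2184 -0.0011]
teaspoon_center [276.9, 161.5] 0.64 [ 0.6656 -0.1307  0.005 ] [ 0.6504 -0.1264  0.0558]
lemon_center [277.0, 160.0] 0.62 [ 0.6635 -0.1296  0.025 ] [ 0.654  -0.1269  0.0565]
salt_shaker_center [322.8, 191.7] 0.87 [ 0.569  -0.2302  0.045 ] [ 0.5603 -0.2227  0.0852]
scene [-0.0535  0.5785  0.5593]
clamp_axis [235.3, 223.9] 0.69 [0.5476 0.0292 0.04  ] [0.5316 0.0438 0.0538]
collar_handle [265.4, 225.9] 0.96 [ 0.4834 -0.0092  0.046 ] [0.4741 0.001  0.0549]
jar_rim [232.5, 201.5] 0.68 [0.5541 0.0308 0.1005] [0.5434 0.0405 0.1086]
cap_center [239.1, 200.8] 0.9 [0.5515 0.0119 0.096 ] [0.5406 0.022  0.1043]
teaspoon_center [329.1, 217.3] 0.49 [ 0.4343 -0.2078  0.005 ] [ 0.4301 -0.2011  0.0097]
lemon_center [265.7, 229.8] 0.66 [ 0.4928 -0.0209  0.025 ] [0.4717 0.0023 0.0457]
lemon_center [244.9, 192.4] 0.61 [ 0.6683 -0.1209  0.025 ] [ 0.6452 -0.0985  0.0421]
salt_shaker_center [297.1, 184.5] 0.71 [ 0.5698 -0.2355  0.045 ] [ 0.5621 -0.2254  0.0514]
salt_shaker_center [263.0, 227.6] 0.46 [ 0.4834 -0.0009  0.045 ] [0.4794 0.0034 0.0488]
```

View pics/top.png

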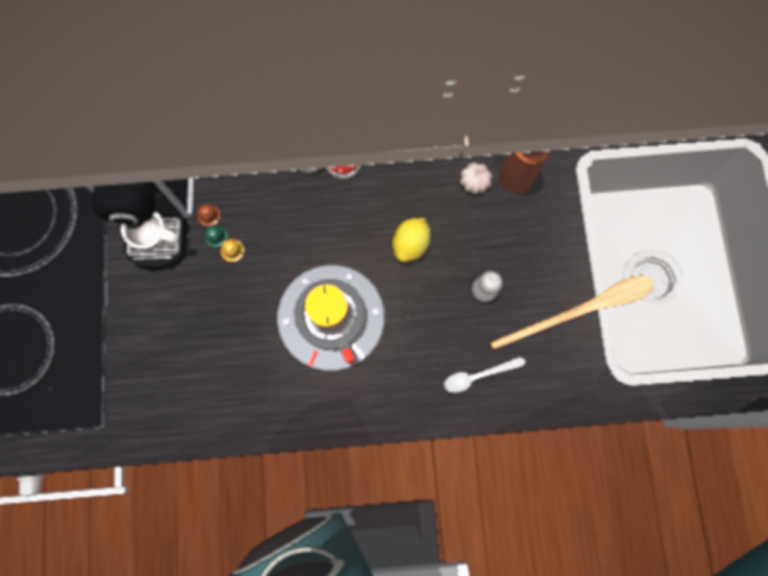

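```bash
python3 - <<'E'
from h import *
np.set_printoptions(precision=4,suppress=True)
f=manip.grab_frame("top");save(f,"topc.png",(160,150,290,280),4.5)
K=np.array(f["intrinsics"]);R=np.array(f["R"]);t=np.array(f["t"]).ravel()
H,W=f["range_z"].shape;u,v=np.meshgrid(np.arange(W),np.arange(H))
P=(np.linalg.inv(K)@np.stack([u.ravel(),v.ravel(),np.ones(u.size)])*f["range_z"].ravel()-t[:,None]).T@R
P=P.reshape(H,W,3)
near=np.hypot(P[...,0]-.55,P[...,1]-.015)<.12
def circ(m):
    m=m.astype(np.uint8);c=max(cv2.findContours(m,0,1)[0],key=cv2.contourArea)
    q=P[c[:,0,1],c[:,0,0]];(x,y),r=cv2.minEnclosingCircle(q[:,:2].astype(np.float32));return x,y,r,m.sum()
print("cap",circ(near&(P[...,2]>.097)))
m=near&(P[...,2]>.097);print("z",np.median(P[m][:,2]),P[m].mean(0))
a=near&(P[...,2]>.03)&(P[...,2]<.046);q=P[a];print("collar z",np.median(q[:,2]))
h=manip.regions_of(f,"collar_handle")[0]["mask"];q=P[h];print("handle",h.sum(),q[q[:,2]>.055].mean(0),q.max(0),q.min(0))
hsv=cv2.cvtColor(f["pixels"],cv2.COLOR_RGB2HSV)
ft=near&(P[...,2]<.02)
red=ft&((hsv[...,0]<8)|(hsv[...,0]>172))&(hsv[...,1]>120);print("red",red.sum(),P[red].mean(0))
wh=ft&(hsv[...,1]<40)&(hsv[...,2]>200);print("white",wh.sum(),P[wh].mean(0))
# collar outline circle at z=.04
E
```

```text
cap (0.5753082633018494, 0.015022579580545425, 0.11735696345567703, np.uint64(29038))
z 0.6933465836519404 [0.5754 0.0205 0.6713]
collar z 0.041317924836156254Traceback (most recent call last):
  File "<stdin>", line 15, in <module>
IndexError: list index out of range
```

View pics/topc.png

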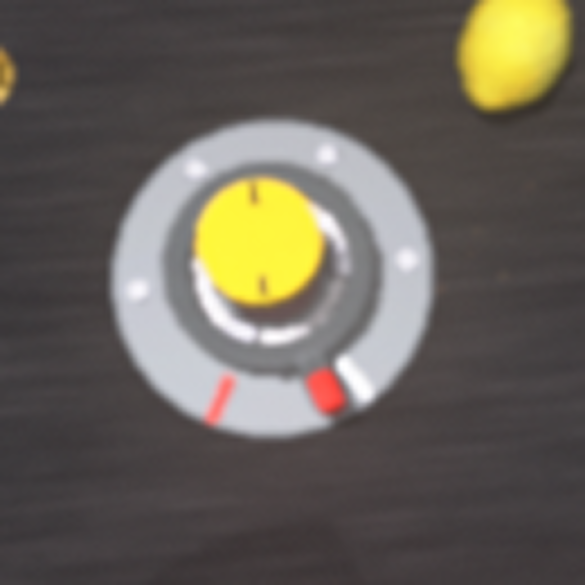

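The crop shows the clamp foot centre near full-frame pixel (220,212), the cap near (218,204), the handle near (232,237), red mark at (209,239) and white mark at (239,234).

```bash
python3 - <<'E'
from h import *
np.set_printoptions(precision=4,suppress=True)
f=manip.grab_frame("top")
K=np.array(f["intrinsics"]);R=np.array(f["R"]);t=np.array(f["t"]).ravel()
H,W=f["range_z"].shape;u,v=np.meshgrid(np.arange(W),np.arange(H))
P=((np.linalg.inv(K)@np.stack([u.ravel(),v.ravel(),np.ones(u.size)])*f["range_z"].ravel()-t[:,None]).T@R).reshape(H,W,3)
cab=P[P[...,2]>.3];print("cabinet",cab[:,0].min(),cab[:,2].min())
near=(np.hypot(P[...,0]-.55,P[...,1]-.015)<.13)&(P[...,2]<.2)
hsv=cv2.cvtColor(f["pixels"],cv2.COLOR_RGB2HSV)
def circ(m,z):
    c=max(cv2.findContours(m.astype(np.uint8),0,1)[0],key=cv2.contourArea)
    (cx,cy),a,ang=cv2.fitEllipse(c);return px2w(f,(cx,cy),z),a,(cx,cy)
cap=near&(hsv[...,0]>20)&(hsv[...,0]<35)&(hsv[...,1]>150)&(P[...,2]>.09)
print("cap",circ(cap,.105),np.median(P[cap][:,2]))
foot=near&(P[...,2]>.004);ft=circ(foot,.008);print("foot",ft)
c=ft[0]
red=near&((hsv[...,0]<8)|(hsv[...,0]>172))&(hsv[...,1]>120)
for nm,z,m in [("handle",.064,red&(P[...,2]>.045)),("redmark",.008,red&(P[...,2]<.03))]:
    p=px2w(f,(u[m].mean(),v[m].mean()),z);d=p-c;print(nm,m.sum(),p,np.hypot(d[0],d[1]),np.degrees(np.arctan2(d[1],d[0])))
for nm,uv,z in [("white",(355/4.5+160,380/4.5+150),.008),("mark1",(254/4.5+160,195/4.5+150),.105),("mark2",(262/4.5+160,287/4.5+150),.105)]:
    p=px2w(f,uv,z);d=p-c;print(nm,p,np.hypot(d[0],d[1]),np.degrees(np.arctan2(d[1],d[0])))
E
```

```text
cabinet 0.2149768418704328 0.3001141764981356
cap (array([0.5486, 0.0209, 0.105 ]), (25.664575576782227, 27.181106567382812), (217.29440307617188, 203.58920288085938)) 0.10597668448555796
foot (array([0.5478, 0.0221, 0.008 ]), (68.8440170288086, 70.67227172851562), (219.92823791503906, 211.67059326171875))
handle 49 [ 0.4766 -0.0049  0.064 ] 0.076151305254125 -159.2299730439586
redmark 12 [0.4831 0.0431 0.008 ] 0.06810638825899964 162.01710433633895
white [ 0.4877 -0.0202  0.008 ] 0.07353674904231525 -144.87939337645628
mark1 [0.5723 0.0213 0.105 ] 0.024495413191661274 -1.855735278798183
mark2 [0.5252 0.0204 0.105 ] 0.02271752856141675 -175.69724061882488
```

```bash
R='{"travel":[2.126,-2.31,0],"dr":[0,0,0],"gripper":-1}'
python3 -m handwheel '[{"travel":[2.126,-2.31,0],"dr":[0,0,0],"gripper":-1},{"travel":[2.126,-2.31,0],"dr":[0,0,0],"gripper":-1},{"travel":[2.126,-2.31,0],"dr":[0,0,0],"gripper":-1},{"travel":[2.126,-2.31,0],"dr":[0,0,0],"gripper":-1},{"travel":[2.126,-2.31,0],"dr":[0,0,0],"gripper":-1},{"travel":[2.126,-2.31,0],"dr":[0,0,0],"gripper":-1},{"travel":[2.126,-2.31,0],"dr":[0,0,0],"gripper":-1},{"travel":[2.126,-2.31,0],"dr":[0,0,0],"gripper":-1},{"travel":[2.126,-2.31,0],"dr":[0,0,0],"gripper":-1},{"travel":[2.126,-2.31,0],"dr":[0,0,0],"gripper":-1}]'
python3 -m handwheel '[{"travel":[2.126,-2.31,0],"dr":[0,0,0],"gripper":-1},{"travel":[2.126,-2.31,0],"dr":[0,0,0],"gripper":-1},{"travel":[2.126,-2.31,0],"dr":[0,0,0],"gripper":-1},{"travel":[2.126,-2.31,0],"dr":[0,0,0],"gripper":-1},{"travel":[2.126,-2.31,0],"dr":[0,0,0],"gripper":-1},{"travel":[2.126,-2.31,0],"dr":[0,0,0],"gripper":-1},{"travel":[2.126,-2.31,0],"dr":[0,0,0],"gripper":-1},{"travel":[2.126,-2.31,0],"dr":[0,0,0],"gripper":-1},{"travel":[2.126,-2.31,0],"dr":[0,0,0],"gripper":-1},{"travel":[2.126,-2.31,0],"dr":[0,0,5.2],"gripper":-1}]'
```

```text
time: 1.78
position: [0.3858, -0.3044, 0.2188]
tcp_rot: [[0.899, 0.438, 0.0], [0.438, -0.899, -0.0], [0.0, 0.0, -1.0]]
force: [-0.7, -0.2, 0.1]
grip_width: 1.001
grasp_force: 0.0
time: 2.62
position: [0.4757, -0.0034, 0.2189]
tcp_rot: [[0.934, 0.357, 0.001], [0.357, -0.934, -0.0], [0.001, 0.0, -1.0]]
force: [0.3, -0.1, -0.3]
grip_width: 1.003
grasp_force: 0.0
```

```bash

python3 -m handwheel '[{"travel":[0,0.2,2.6],"dr":[0,0,0],"gripper":-1},{"travel":[0,0,2.6],"dr":[0,0,0],"gripper":-1},{"travel":[0,0,2.6],"dr":[0,0,0],"gripper":-1},{"travel":[0,0,2.6],"dr":[0,0,0],"gripper":-1},{"travel":[0,0,2.6],"dr":[0,0,0],"gripper":-1},{"travel":[0,0,2.6],"dr":[0,0,0],"gripper":-1},{"travel":[0,0,2.6],"dr":[0,0,0],"gripper":-1},{"travel":[0,0,0],"dr":[0,0,0],"gripper":-1},{"travel":[0,0,0],"dr":[0,0,0],"gripper":0.3},{"travel":[0,0,0],"dr":[0,0,0],"gripper":0.7}]' 30
python3 -m handwheel '[{"travel":[0,0,0],"dr":[0,0,0],"gripper":1},{"travel":[0,0,0],"dr":[0,0,0],"gripper":1},{"travel":[0,0,0],"dr":[0,0,0],"gripper":1},{"travel":[0,0,0],"dr":[0,0,0],"gripper":1},{"travel":[0,0,0],"dr":[0,0,0],"gripper":1},{"travel":[0,0,0],"dr":[0,0,0],"gripper":1},{"travel":[0,0,0],"dr":[0,0,0],"gripper":1},{"travel":[0,0,0],"dr":[0,0,0],"gripper":1}]' 30
```

```text
time: 3.45
position: [0.477, -0.007, 0.0383]
tcp_rot: [[0.935, 0.355, 0.001], [0.355, -0.935, -0.0], [0.001, 0.001, -1.0]]
force: [0.1, -0.9, -0.1]
grip_width: 0.9
grasp_force: 0.0
time: 4.12
position: [0.4762, -0.0069, 0.0366]
tcp_rot: [[0.935, 0.355, -0.0], [0.355, -0.935, 0.0], [-0.0, -0.0, -1.0]]
force: [0.5, -0.5, -0.4]
grip_width: 0.331
grasp_force: 0.0
```

```bash

python3 -m handwheel '[{"travel":[0,0,0],"dr":[0,0,0],"gripper":1},{"travel":[0,0,0],"dr":[0,0,0],"gripper":1},{"travel":[0,0,0],"dr":[0,0,0],"gripper":1},{"travel":[0,0,0],"dr":[0,0,0],"gripper":1},{"travel":[0,0,0],"dr":[0,0,0],"gripper":1},{"travel":[0,0,0],"dr":[0,0,0],"gripper":1}]' 30
python3 -m handwheel '[{"travel":[0.026,-0.631,0],"dr":[0,0,4.7],"gripper":1},{"travel":[0.026,-0.631,0],"dr":[0,0,4.7],"gripper":1},{"travel":[0.026,-0.631,0],"dr":[0,0,4.7],"gripper":1},{"travel":[0.026,-0.631,0],"dr":[0,0,4.7],"gripper":1},{"travel":[0.026,-0.631,0],"dr":[0,0,4.7],"gripper":1}]' 30
```

```text
time: 4.62
position: [0.4759, -0.0067, 0.0366]
tcp_rot: [[0.935, 0.355, -0.001], [0.355, -0.935, 0.001], [-0.001, -0.001, -1.0]]
force: [-4.7, 3.5, 1.1]
grip_width: 0.186
grasp_force: 30.0
time: 5.03
position: [0.4706, 0.0238, 0.0365]
tcp_rot: [[0.999, -0.051, -0.002], [-0.051, -0.999, -0.001], [-0.002, 0.001, -1.0]]
force: [-7.6, -3.2, 4.4]
grip_width: 0.184
grasp_force: 30.2
```

```bash

python3 -m handwheel '[{"travel":[0.026,-0.631,0],"dr":[0,0,4.7],"gripper":1},{"travel":[0.026,-0.631,0],"dr":[0,0,4.7],"gripper":1},{"travel":[0.026,-0.631,0],"dr":[0,0,4.7],"gripper":1},{"travel":[0.026,-0.631,0],"dr":[0,0,4.7],"gripper":1},{"travel":[0.026,-0.631,0],"dr":[0,0,4.7],"gripper":1},{"travel":[0,0,0],"dr":[0,0,0],"gripper":1},{"travel":[0,0,0],"dr":[0,0,0],"gripper":1}]' 30
python3 - <<'E'
from h import *
s=manip.state();print(s["position"],s["force"],s["torque"],s["joint_positions"]);p=s["position"];print(np.degrees(np.arctan2(p[1]-.0215,p[0]-.548)))
f=manip.grab_frame("scene");save(f,"sc1.png",(140,130,400,300),3)
E
```

```text
time: 5.62
position: [0.4781, 0.0554, 0.0365]
tcp_rot: [[0.897, -0.441, -0.003], [-0.441, -0.897, 0.001], [-0.003, 0.0, -1.0]]
force: [-12.0, 8.7, 7.9]
grip_width: 0.181
grasp_force: 30.1
[0.47812193 0.05536428 0.03649833] [-11.98060602   8.74697185   7.93275707] [1.63598373 2.19670598 0.06669946] [ 6.12935033e-02 -2.02471004e-01  2.05222593e+00  1.62561754e-03
  1.29465030e+00  2.08889214e+00]
154.1442615232199
```

View pics/sc1.png

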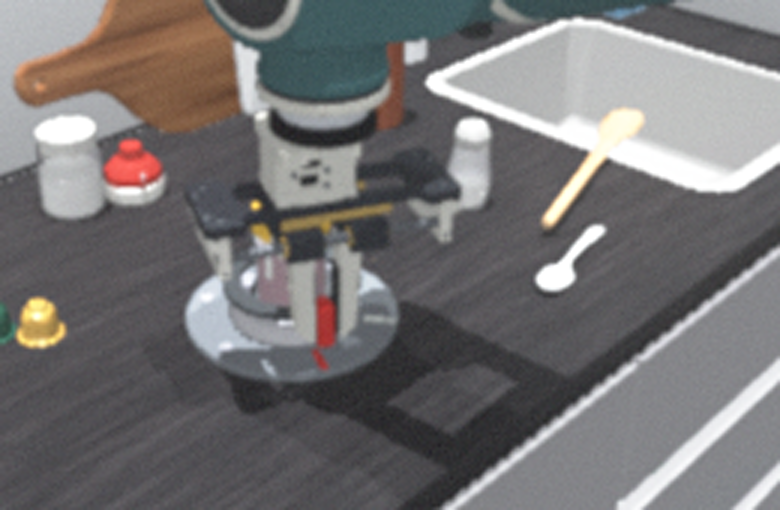

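The fingers hold the handle at crop (325,322), close to over the red mark at (319,357); I'll check the mark's angle numerically.

```bash
python3 - <<'E'
from h import *
for n in ["scene","top"]:
    f=manip.grab_frame(n);hsv=cv2.cvtColor(f["pixels"],cv2.COLOR_RGB2HSV)
    red=((hsv[...,0]<8)|(hsv[...,0]>172))&(hsv[...,1]>100)
    for v,u in np.argwhere(red):
        p=px2w(f,(u,v),.008);d=p[:2]-[.548,.0218];r=np.hypot(*d);p2=px2w(f,(u,v))
        if .05<r<.09 and p2[2]<.022: print(n,u,v,p2[2].round(3),r.round(3),np.degrees(np.arctan2(d[1],d[0])).round(1))
f=None
E
```

```text
scene 249 245 0.009 0.056 165.5
scene 244 247 0.012 0.059 151.6
scene 245 247 0.011 0.059 153.7
scene 246 247 0.01 0.06 155.9
scene 245 248 0.01 0.063 152.6
scene 246 248 0.012 0.064 154.6
scene 245 249 0.011 0.067 151.6
scene 246 249 0.011 0.068 153.5
scene 247 249 0.01 0.069 155.4
scene 245 250 0.007 0.071 150.8
scene 246 250 0.012 0.071 152.6
scene 247 250 0.01 0.072 154.3
scene 248 250 0.008 0.073 156.1
scene 246 251 0.01 0.075 151.7
scene 247 251 0.009 0.076 153.4
scene 248 251 0.01 0.077 155.0
scene 247 252 0.01 0.08 152.5
scene 248 252 0.011 0.08 154.1
```

```bash

python3 -m handwheel '[{"travel":[0.007,-0.336,0],"dr":[0,0,2.5],"gripper":1},{"travel":[0,0,0],"dr":[0,0,0],"gripper":1},{"travel":[0,0,0],"dr":[0,0,0],"gripper":1},{"travel":[0,0,0],"dr":[0,0,0],"gripper":1}]' 30
python3 -m handwheel '[{"travel":[0,0,0],"dr":[0,0,0],"gripper":0.4},{"travel":[0,0,0],"dr":[0,0,0],"gripper":0.2},{"travel":[0,0,0],"dr":[0,0,0],"gripper":-0.2},{"travel":[0,0,0],"dr":[0,0,0],"gripper":-1},{"travel":[0,0,-1],"dr":[0,0,0],"gripper":-1},{"travel":[0,0,-2.5],"dr":[0,0,0],"gripper":-1},{"travel":[0,0,-2.5],"dr":[0,0,0],"gripper":-1},{"travel":[0,0,-2.5],"dr":[0,0,0],"gripper":-1},{"travel":[0,0,-2.5],"dr":[0,0,0],"gripper":-1},{"travel":[0,0,-2.5],"dr":[0,0,0],"gripper":-1}]' 40
python3 - <<'E'
from h import *
s=manip.state();print(s["position"],s["tcp_rot"],s["joint_positions"])
for n in ["wrist","scene","top"]:
    f=manip.grab_frame(n)
    for k,z in [("cap_center",.096),("collar_handle",.046)]:
        for r in manip.spot_point(f,k)[:1]: print(n,k,r["location"],r["score"],px2w(f,r["location"],z),px2w(f,r["location"]))
    if n=="scene": save(f,"sc2.png",(140,130,340,270),4)
    if n=="wrist": save(f,"w2.png")
E
```

```text
time: 6.1
position: [0.4794, 0.0579, 0.0365]
tcp_rot: [[0.877, -0.48, -0.003], [-0.48, -0.877, 0.001], [-0.003, 0.001, -1.0]]
force: [-14.3, 6.1, 8.1]
grip_width: 0.181
grasp_force: 30.2
time: 6.93
position: [0.4806, 0.0573, 0.1738]
tcp_rot: [[0.877, -0.48, 0.001], [-0.48, -0.877, 0.0], [0.001, -0.0, -1.0]]
force: [0.6, 0.4, -0.6]
grip_width: 0.851
grasp_force: 0.0
[0.48058653 0.05734544 0.173829  ] [[ 8.77114090e-01 -4.80281416e-01  7.96842509e-04]
 [-4.80281572e-01 -8.77114366e-01  5.23715558e-06]
 [ 6.96406704e-04 -3.87302356e-04 -9.99999683e-01]] [ 6.60811669e-02 -2.96514442e-01  1.89906553e+00 -4.74173610e-05
  1.53824612e+00  2.13785472e+00]
wrist cap_center [263.4, 97.3] 0.62 [0.55111718 0.02058218 0.096     ] [0.55125049 0.02045958 0.10438509]
wrist collar_handle [267.9, 178.9] 0.89 [0.48328748 0.05330373 0.046     ] [0.48738832 0.05122894 0.06274501]
scene collar_handle [245.9, 234.5] 0.88 [0.49028601 0.04920693 0.046     ] [0.47462794 0.06444731 0.06078024]
top collar_handle [205.8, 239.1] 0.49 [0.47830217 0.0571696  0.046     ] [0.44663758 0.0327917  0.29741479]
```

View pics/w2.png

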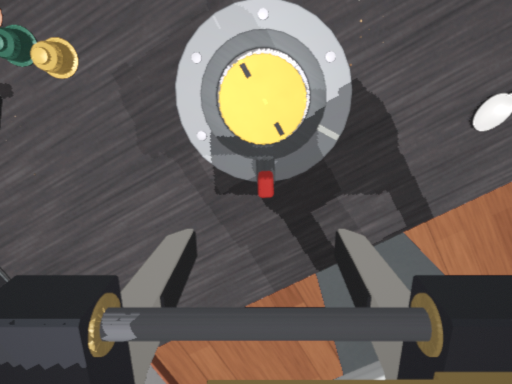

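View pics/sc2.png

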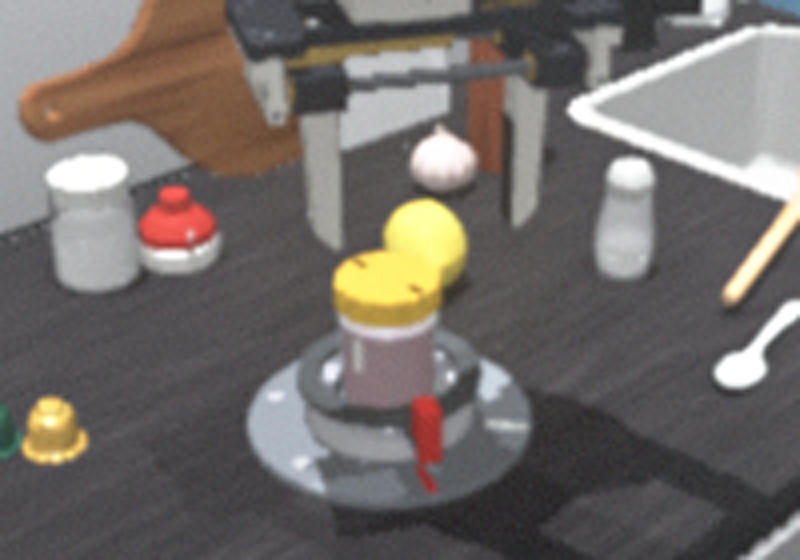

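Handle sits over the red mark (wrist view: handle (266,184), white mark (327,131), ~59° apart about the axis). Now the cap.

```bash

python3 -m handwheel '[{"travel":[2.6,-0.1,0],"dr":[0,0,0],"gripper":-1},{"travel":[2.6,0,0],"dr":[0,0,0],"gripper":-1},{"travel":[2.5,0,0],"dr":[0,0,0],"gripper":-1},{"travel":[0,0,2.4],"dr":[0,0,0],"gripper":-1},{"travel":[0,0,2.4],"dr":[0,0,0],"gripper":-1},{"travel":[0,0,2.4],"dr":[0,0,0],"gripper":-1},{"travel":[0,0,2.4],"dr":[0,0,0],"gripper":-1},{"travel":[0,0,0],"dr":[0,0,0],"gripper":-1},{"travel":[0,0,0],"dr":[0,0,0],"gripper":-1}]' 45
python3 -m handwheel '[{"travel":[0,0,0],"dr":[0,0,0],"gripper":0},{"travel":[0,0,0],"dr":[0,0,0],"gripper":1},{"travel":[0,0,0],"dr":[0,0,0],"gripper":1},{"travel":[0,0,0],"dr":[0,0,0],"gripper":1},{"travel":[0,0,0],"dr":[0,0,0],"gripper":1},{"travel":[0,0,0],"dr":[0,0,0],"gripper":1},{"travel":[0,0,0],"dr":[0,0,0],"gripper":1},{"travel":[0,0,0],"dr":[0,0,0],"gripper":1},{"travel":[0,0,0],"dr":[0,0,0],"gripper":1}]' 45
```

```text
time: 8.13
position: [0.548, 0.0213, 0.0748]
tcp_rot: [[0.877, -0.48, -0.003], [-0.48, -0.877, -0.0], [-0.002, 0.001, -1.0]]
force: [-0.3, -0.8, -0.3]
grip_width: 1.0
grasp_force: 0.0
time: 8.88
position: [0.5493, 0.0219, 0.0764]
tcp_rot: [[0.877, -0.48, 0.002], [-0.48, -0.877, 0.001], [0.001, -0.002, -1.0]]
force: [2.2, 5.1, 1.8]
grip_width: 0.663
grasp_force: 45.0
```

```bash

python3 -m handwheel '[{"travel":[0,0,0],"dr":[0,0,-4],"gripper":1},{"travel":[0,0,0],"dr":[0,0,-4],"gripper":1},{"travel":[0,0,0],"dr":[0,0,-4],"gripper":1},{"travel":[0,0,0],"dr":[0,0,-4],"gripper":1},{"travel":[0,0,0],"dr":[0,0,-4],"gripper":1}]' 50
python3 -c "from h import *;s=manip.state();print(s['torque'])"
python3 -m handwheel '[{"travel":[0,0,0],"dr":[0,0,-4],"gripper":1},{"travel":[0,0,0],"dr":[0,0,-4],"gripper":1},{"travel":[0,0,0],"dr":[0,0,-4],"gripper":1},{"travel":[0,0,0],"dr":[0,0,-4],"gripper":1},{"travel":[0,0,0],"dr":[0,0,-4],"gripper":1},{"travel":[0,0,0],"dr":[0,0,-4],"gripper":1},{"travel":[0,0,0],"dr":[0,0,-4],"gripper":1},{"travel":[0,0,0],"dr":[0,0,-4],"gripper":1},{"travel":[0,0,0],"dr":[0,0,-4],"gripper":1},{"travel":[0,0,0],"dr":[0,0,-4],"gripper":1}]' 50
python3 - <<'E'
from h import *
s=manip.state();print(s['torque'])
f=manip.grab_frame("scene");save(f,"sc3.png",(160,140,320,260),5)
E
```

```text
time: 9.3
position: [0.5492, 0.0212, 0.0764]
tcp_rot: [[0.989, -0.148, 0.001], [-0.148, -0.989, -0.0], [0.001, -0.0, -1.0]]
force: [0.6, -0.5, 3.7]
grip_width: 0.665
grasp_force: 50.0
[-0.04619948 -0.00643847 -0.31935221]
time: 10.13
position: [0.5494, 0.0213, 0.0768]
tcp_rot: [[0.853, 0.522, 0.002], [0.522, -0.853, -0.0], [0.002, 0.001, -1.0]]
force: [0.6, -0.1, 6.5]
grip_width: 0.663
grasp_force: 50.0
[-0.05028851 -0.14053478 -0.2936274 ]
```

View pics/sc3.png

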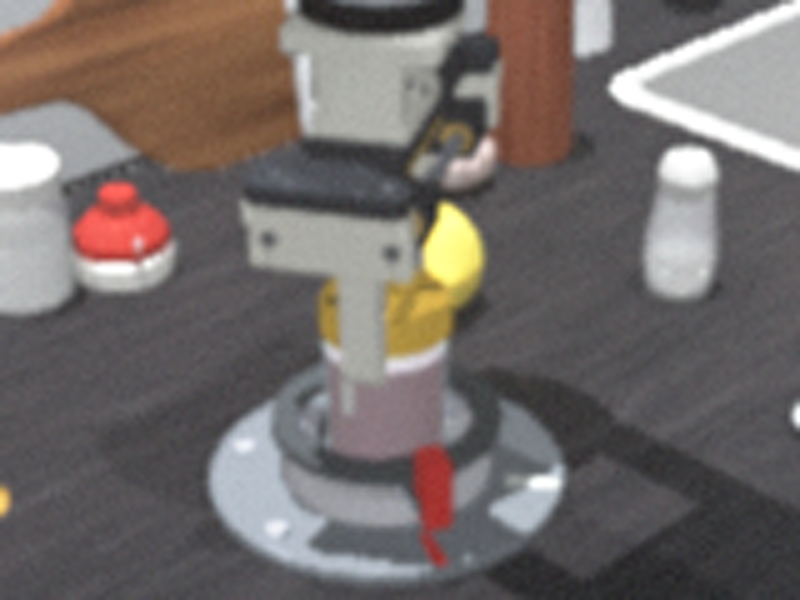

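The jar's stripe stays at about (230,219) while the cap turns, so the jar is gripped; the collar handle stays on its mark.

```bash
python3 - <<'E'
from h import *
f=manip.grab_frame("scene")
d=px2w(f,(229.5,218.5),.06)
K=np.array(f["intrinsics"]);R=np.array(f["R"]);t=np.array(f["t"]).ravel();c=-R.T@t
D=R.T@np.linalg.inv(K)@np.array([229.5,218.5,1]);ax=np.array([.549,.0213])
# ray-cylinder r=.03
a=D[:2]@D[:2];o=c[:2]-ax;b=2*D[:2]@o;cc=o@o-.03**2;s=(-b-np.sqrt(b*b-4*a*cc))/2/a
p=c+s*D;print("stripe",p,np.degrees(np.arctan2(*(p[:2]-ax)[::-1])))
w=manip.grab_frame("wrist");Rw=np.array(w["R"])
# camera orientation relative to tool -> orientation of marks in w2
s=manip.state();T=np.array(s["tcp_rot"]);C=T.T@Rw.T
T2=np.array([[.877,-.480,0],[-.480,-.877,0],[0,0,-1.]])
K=np.array(w["intrinsics"]);q=[T2@C@np.linalg.inv(K)@np.array([*uv,1]) for uv in [(245,70),(279,129)]]
q=[x/-x[2] for x in q];e=q[0]-q[1];print("cap x",np.degrees(np.arctan2(e[1],e[0])))
E
```

```text
stripe [0.54380691 0.05084711 0.06655371] 99.96827632388049
cap x 2.2156953082511737
```

```bash

python3 -m handwheel '[{"travel":[0,0,0],"dr":[0,0,-4],"gripper":1},{"travel":[0,0,0],"dr":[0,0,-4],"gripper":1},{"travel":[0,0,0],"dr":[0,0,-4],"gripper":1},{"travel":[0,0,0],"dr":[0,0,-4],"gripper":1},{"travel":[0,0,0],"dr":[0,0,-4],"gripper":1}]' 50
python3 -c "from h import *;s=manip.state();print(s['torque'])"
python3 -m handwheel '[{"travel":[0,0,0],"dr":[0,0,-4],"gripper":1},{"travel":[0,0,0],"dr":[0,0,-4],"gripper":1},{"travel":[0,0,0],"dr":[0,0,-4],"gripper":1},{"travel":[0,0,0],"dr":[0,0,-4],"gripper":1},{"travel":[0,0,0],"dr":[0,0,0],"gripper":1},{"travel":[0,0,0],"dr":[0,0,0],"gripper":1}]' 50
python3 -c "from h import *;s=manip.state();print(s['torque'],s['force'])"
```

```text
time: 10.7
position: [0.5499, 0.0215, 0.0775]
tcp_rot: [[0.623, 0.782, 0.003], [0.782, -0.623, 0.001], [0.003, 0.002, -1.0]]
force: [1.0, 2.4, 13.8]
grip_width: 0.66
grasp_force: 50.0
[ 0.53488904 -0.15433746 -0.13374592]
time: 11.2
position: [0.5498, 0.0215, 0.0776]
tcp_rot: [[0.385, 0.923, 0.003], [0.923, -0.385, 0.0], [0.001, 0.003, -1.0]]
force: [-0.2, 1.7, 13.1]
grip_width: 0.66
grasp_force: 50.0
[0.21688597 0.04878914 0.17232327] [-0.2384501   1.73858458 13.1488625 ]
```

Torque has dropped away and the seal pushes up: thread released. Lift gently.

```bash

python3 -m handwheel '[{"travel":[0,0,-0.2],"dr":[0,0,0],"gripper":1},{"travel":[0,0,-0.2],"dr":[0,0,0],"gripper":1},{"travel":[0,0,0],"dr":[0,0,0],"gripper":1}]' 50
python3 -m handwheel '[{"travel":[0,0,-0.3],"dr":[0,0,0],"gripper":1},{"travel":[0,0,-0.3],"dr":[0,0,0],"gripper":1},{"travel":[0,0,0],"dr":[0,0,0],"gripper":1}]' 50
```

```text
time: 11.45
position: [0.5488, 0.0214, 0.0801]
tcp_rot: [[0.386, 0.923, 0.0], [0.923, -0.386, 0.0], [0.0, 0.0, -1.0]]
force: [-0.1, 0.3, -0.1]
grip_width: 0.665
grasp_force: 50.0
time: 11.7
position: [0.5488, 0.0213, 0.0862]
tcp_rot: [[0.386, 0.923, 0.0], [0.923, -0.386, -0.0], [0.0, 0.0, -1.0]]
force: [-1.5, 1.0, -0.0]
grip_width: 0.662
grasp_force: 50.0
```

```bash

python3 -m handwheel '[{"travel":[0,0,-0.5],"dr":[0,0,0],"gripper":1},{"travel":[0,0,-0.5],"dr":[0,0,0],"gripper":1},{"travel":[0,0,-0.6],"dr":[0,0,0],"gripper":1},{"travel":[0,0,-0.6],"dr":[0,0,0],"gripper":1},{"travel":[0,0,-0.6],"dr":[0,0,0],"gripper":1},{"travel":[0,0,0],"dr":[0,0,0],"gripper":1},{"travel":[0,0,0],"dr":[0,0,0],"gripper":1},{"travel":[0,0,0],"dr":[0,0,0],"gripper":1},{"travel":[0,0,0],"dr":[0,0,0],"gripper":1},{"travel":[0,0,0],"dr":[0,0,0],"gripper":1}]' 50
python3 - <<'E'
from h import *
f=manip.grab_frame("scene");save(f,"sc4.png",(160,130,320,250),5)
E
```

```text
time: 12.53
position: [0.5486, 0.0213, 0.1133]
tcp_rot: [[0.386, 0.923, -0.0], [0.923, -0.386, 0.0], [-0.0, -0.0, -1.0]]
force: [0.6, -1.1, -0.7]
grip_width: 0.662
grasp_force: 50.0
```

View pics/sc4.png

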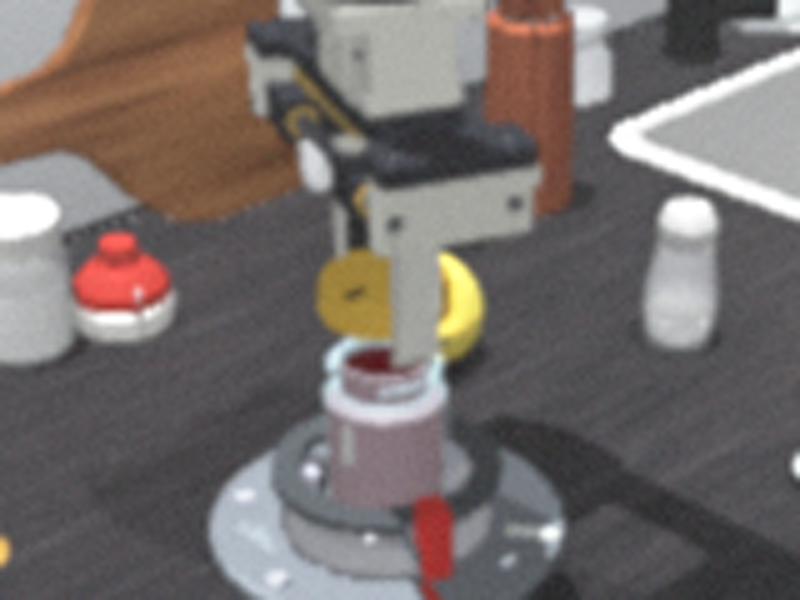

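The jar is open and upright in the clamp (mouth at crop (385,370)). The cap is held clear and level above it (360,295), and the handle is still on the red mark (433,535). Handing in.

```bash
python3 -c "from h import *;print(manip.finish_job())"
```

```text
the job is handed in; nothing more can be done
None
```

The job is handed in: the collar is on the red mark, and the cap is unscrewed and held level about 24 mm above the mouth of the jar, which still stands upright in the clamp; I don't have the judge's verdict.

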